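Fit the missing push rivet in a filter box cover

ROBOT

A 6-joint arm with a two-finger parallel gripper is mounted at the origin on a cart in front of the work surface, level with it; the furniture and walls round the work are solid. World frame = base frame: x ahead of the robot, y to its left, z up, the work surface at z = 0. Lengths are in m, angles in degrees, forces in N, time in s.
With the tool pointing down it reaches from about 0.35 to 0.85 m from the base axis. Payload 8.1 kg.
Tool frame: the origin (TCP) lies midway between the tips of the shut fingers; the grasp point (between the pads) lies 19 mm behind it; z points along the fingers, y is the line along which they close (so a half turn about z gives the same grasp; the last joint's range is limited). The gripper opens to 93 mm and grips with 3 to 60 N. Pads are 15 mm wide; open, the fingers measure 128 mm over their backs; the gripper's body (75 mm by 188 mm) begins 65 mm behind the grasp point.
Start: joints at [71.826, 7.471, 85.268, -0, 87.261, -4.893], TCP at [0.138, 0.584, 0.219] pointing down, gripper open.
Joint ranges: [-169.43, 169.43], [-51.17, 129.36], [1.28, 143.12], [-76.62, 256.62], [0, 156.53], [-152.29, 152.29]. Speed limits (degrees/s): [136.94, 136.94, 159.86, 180, 180, 180].

INTERFACE

Orientations are given as a 3x3 rotation matrix whose columns are the frame's x, y, z axes.
In Python, from station import observe, camera, camera_model, finish_job gives the robot as it stands. The module is installed in compiled form; this text tells all that it offers.
- The arm moves only by the tool step_arm, never from a script. Its arguments are lists of equal length, an entry for each row: "grip": the finger opening in m, from 0 to 0.093; "dp": the shift along the tool's x, y, z in m, a list of three; "turn": the turn, a rotation vector about the tool's x, y, z in degrees, a list of three. A call has 1 to 10 rows; each row is the pose to reach, as a shift and turn from the pose commanded when the call began, along the tool's axes at that moment; what a row does not reach only later rows make up. A row lasts 1/12 s, in which the tool goes at most 41.7 mm and 7.16 degrees, less where a joint would pass 70% of its speed; a pose out of reach is approached as far as the arm can. A call with a gripper value outside its range is refused whole. The fingers move at their own pace and stop on an object; "force" is the grip in N (left out, the last holds). Time passes only in rows, so rows that repeat a pose let the fingers close. It gives the time, the measured TCP pose, the force, the opening and the grip force at its end, in the units of the state.
- observe(): the state, without advancing time (a new reading comes with each control period).
- camera(name): name is "scene" or "top"; returns the picture (420x560x3 uint8, red, green, blue); there is no depth.
- camera_model(name): a dict with "fx", "fy", "cx", "cy" (pixels), "R" (3x3) and "t" (3): a world point X has camera coordinates R X + t. Camera axes: x right, y down, z forward; pixel columns grow to the right and rows downward; lengths in m; the calibration is good to about 2 mm. A picture is of the moment at which its call begins. camera_model takes no time and is no camera call.
- finish_job(): hands the job in; it is judged then, once.
The state is a dict: "time_s": time; "joints": joint angles; "dq": joint speeds; "joint_efforts": joint torques, N m; "tcp_pos": TCP position; "ee_rot": TCP orientation; "force": force on the tool from outside, world axes, zero at the start; "moment": the same for the moment, N m; "width": finger opening in m; "finger_force": force on a finger pad.
Only numpy, scipy, OpenCV 4.12 (cv2) and the standard library are available. Lean on these libraries where they do the work, as an engineer would, in place of code of your own. Each camera call takes 0.05 s, during which the arm holds its last target. There are 200 camera calls.

TASK

The cover of the odour-filter box lacks one of its four push rivets. Take the spare rivet from its holder and set it in the empty hole, head down on the cover with its pin still up; then push the pin in until it is flush with the head, so that the rivet locks. Push gently, for the thin cover cracks under a hard push, and leave the kitchen timer, the creamer and the tea tin where they stand.

Things in the scene. Friction and masses are not known exactly. Their poses are not given: they have to be found in the camera images.
- hole (a point): Centre of the mouth of the only empty hole in the white slotted cover, level with the cover's top face, near one corner; z up. The hole is 11.5 mm wide with a 1.5 mm chamfer and goes through the 5 mm thick cover, with over 20 mm free below. This point sinks with the cover under load.
- cover: White slotted cover, 166 x 116 x 5 mm; origin at the centre of its underside, z up, x along its long side; the empty hole is at its +x +y corner, the other three corners hold rivets already set. It floats on a springy seal: under load it sinks straight down by some millimetres (10 mm at most) and comes back. It cracks if more than 30 N weigh on it.
- filter_box: Grey open box under the cover, 184 x 134 x 36 mm, fixed to the counter, turned any way round; origin at the centre of its underside. Its rim is 5 mm lower than the unloaded cover's top, which is 41 mm above the counter. The nearest wall is about 27 mm from the empty hole's centre.
- rivet_head (a point): Spare push rivet: centre of the underside of its round head; z up along the pin. Black head 24 mm wide, 3 mm thick; below it a 10 mm shank reaches 20 mm down, the last 7 mm tapered to a 4 mm tip. Above it stands the grey pin, a round post 10 mm wide, by which it can be gripped. When the rivet is set, this point coincides with the hole's mouth.
- rivet: The same loose rivet with its pin, about 30 g; same origin and axes as the rivet_head point. It starts upright in the clip holder's socket, head resting on the holder. Pressing the pin spreads two small legs on the shank under the cover.
- clip_holder: Grey plastic block, 70 x 50 x 26 mm, fixed to the counter, with one upright socket 12.5 mm wide in the middle; origin at the centre of its underside.
- pin_top (a point): Centre of the pin's top: 15 mm above the rivet_head point while the pin is up, 3 mm above it (flush with the top of the head) when fully in.
- pin (a joint): How far the pin is pushed in: 0 = up (12 mm above the head's top), 0.012 = flush. It starts to move at about 8 N and needs about 12.5 N at the end of its travel; it stays where it is left. Flush, it stops hard. A closed gripper that presses it flush also comes to bear on the head.
- kitchen_timer: Round wind-up timer with a ribbed dark dial, 58 mm wide, 40 mm tall, loose bystander; origin at the centre of its foot.
- creamer: Creamer tub, 41 mm wide, 27 mm tall, loose bystander; origin at the centre of its foot.
- tea: Square tea tin with a wooden lid, 58 x 58 x 75 mm, loose bystander; origin at the centre of its foot.

How it is judged:
By the outcome, as a careful person would: the job done as asked, in the order asked, and still so for the second after the job is handed in, with the robot touching nothing.
It also fails if it takes over 45 s, if anything falls off the work surface, if the arm or the gripper's body presses on something with over 40 N, if the wrist force passes 120 N, or if a joint passes its speed limit or range.

## Working session

There is one attempt and no reset: what is moved stays moved. The work goes in short steps, Python scripts to look and compute and a tool call to move; the robot and the scene stay as the last step left them, time stands still between calls to the robot, and variables do not carry over. Pictures are saved under pics/ and viewed, at most 10 in all, crops included, and the job is handed in when it is done.

Besides the shell and the picture viewer there is one more tool, called after "Request:" as a command line: name --argument value ..., lists and objects as JSON in quotes. step_arm: Moves the arm, as the interface text tells. Its arguments: {"type":"object","properties":{"grip":{"type":"array","items":{"type":"number"}},"dp":{"type":"array","items":{"type":"array","items":{"type":"number"}}},"turn":{"type":"array","items":{"type":"array","items":{"type":"number"}}},"force":{"type":"number"}},"required":["grip","dp","turn"]}

```bash
mkdir -p pics; cat > h.py <<'E'
import numpy as np, cv2
from station import observe, camera, camera_model, finish_job
def ray(name,u,v,z):
    m=camera_model(name);R=np.array(m['R']);t=np.array(m['t'])
    C=-R.T@t; d=R.T@np.array([(u-m['cx'])/m['fx'],(v-m['cy'])/m['fy'],1])
    return C+d*(z-C[2])/d[2]
def proj(name,X):
    m=camera_model(name);p=np.array(m['R'])@np.array(X)+np.array(m['t'])
    return np.array([m['fx']*p[0]/p[2]+m['cx'],m['fy']*p[1]/p[2]+m['cy']])
def snap(name,fn):
    im=camera(name); cv2.imwrite('pics/'+fn,im[:,:,::-1]); return im
E
python3 - <<'E'
from h import *
for n in('top','scene'):
    snap(n,n+'0.png'); m=camera_model(n); print(n,m['fx'],(-np.array(m['R']).T@m['t']).round(3))
o=observe();print(o)
E
```

```text
top 414.04632700205246 [ 0.45  -0.025  1.033]
scene 383.60501021913836 [ 0.117 -0.754  0.797]
{'time_s': 0.1, 'joints': array([ 7.18282659e+01,  7.50836331e+00,  8.53230641e+01, -3.15150732e-04,
        8.72595517e+01, -4.89442392e+00]), 'dq': array([ 0.09214786,  0.01695474, -0.17012536,  0.0581159 , -0.02253222,
       -0.01974052]), 'joint_efforts': array([ 9.02733645e-04, -5.61340964e+01, -4.93097806e+01,  7.70408451e-02,
        2.92194000e-02, -3.64250343e-05]), 'tcp_pos': array([0.1376372 , 0.58348933, 0.2177173 ]), 'ee_rot': array([[-9.73269929e-01,  2.29663680e-01, -4.89987157e-04],
       [ 2.29664166e-01,  9.73268765e-01, -1.51040297e-03],
       [ 1.30004491e-04, -1.58256228e-03, -9.99998739e-01]]), 'force': array([ 0.77752079, -0.08727518, -0.11640421]), 'moment': array([-0.05390843, -0.00701506, -0.02132256]), 'finger_force': 0.0, 'width': 0.0930053664869203}
```

View pics/top0.png

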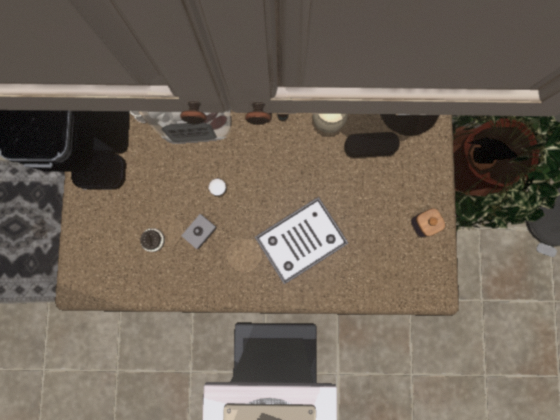

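View pics/scene0.png

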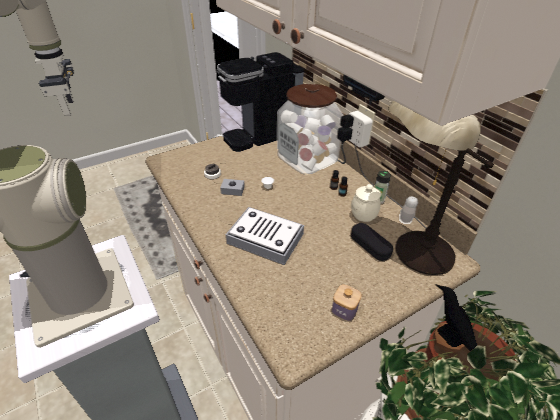

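The top view shows the holder with the rivet at about (198,231) and the empty hole at about (315,214). The three set rivets are at (272,240), (288,266) and (330,239). The timer is at (151,239), the creamer at (217,187) and the tea tin at (430,222).

```bash
python3 - <<'E'
from h import *
for n,boxes in (('top',[(175,210,225,255),(255,195,350,285)]),('scene',[(215,170,255,205),(220,200,310,270)])):
    im=cv2.imread('pics/%s0.png'%n)
    out=[]
    for (a,b,c,d) in boxes:
        out.append(cv2.resize(im[b:d,a:c],(400,int(400*(d-b)/(c-a))),interpolation=cv2.INTER_CUBIC))
    h=max(o.shape[0] for o in out)
    out=[cv2.copyMakeBorder(o,0,h-o.shape[0],0,0,cv2.BORDER_CONSTANT) for o in out]
    cv2.imwrite('pics/c_%s.png'%n,np.hstack(out))
im=cv2.imread('pics/top0.png'); g=cv2.cvtColor(im,cv2.COLOR_BGR2GRAY).astype(float)
def blob(c,r,bg,z):
    u,v=np.meshgrid(np.arange(c[0]-r,c[0]+r+1),np.arange(c[1]-r,c[1]+r+1))
    p=g[v,u]; w=np.clip(bg-p,0,None)*(np.hypot(u-c[0],v-c[1])<=r)
    m=((w*u).sum()/w.sum(),(w*v).sum()/w.sum()); 
    print(c,np.round(m,2),ray('top',*m,z).round(4),round(w.sum()/bg*0.0024**2*1e6),g[v,u].min(),np.median(p))
blob((315,214),4,150,.041)
for c in((272,240),(288,266),(330,239)): blob(c,7,130,.044)
blob((198,231),7,60,.029)
c=(198,231);print(g[223:241,189:208].astype(int))
E
```

```text
(315, 214) [314.39 213.98] [ 0.5601 -0.1023  0.041 ] 29 63.0 216.0
(272, 240) [272.2  240.43] [ 0.4949 -0.0018  0.044 ] 75 78.0 211.0
(288, 266) [287.98 265.45] [ 0.4363 -0.0401  0.044 ] 78 80.0 210.0
(330, 239) [330.31 238.53] [ 0.5013 -0.1403  0.044 ] 77 80.0 212.0
(198, 231) [nan nan] [nan nan nan] 0 61.0 135.0
[[113 116 128 137 143 141 144 144 143 143 143 143 145 145 146 144 145 144
  145]
 [117 125 132 141 142 143 143 144 144 143 144 144 145 147 144 145 146 144
  145]
 [123 134 140 142 143 142 141 139 133 132 134 137 142 143 144 146 146 146
  146]
 [133 140 141 142 142 140 130 120 103 102 110 120 134 143 145 146 144 146
  145]
 [139 142 142 141 138 125 102  82  72  70  78  86 111 130 143 147 146 145
  145]
 [143 143 143 140 128  99  77  78  78  68  63  69  80 106 136 147 145 147
  147]
 [143 141 140 136 113  83  86 110 113  89  66  64  68  91 129 142 145 147
  145]
 [143 144 142 133 105  81 101 129 133 106  74  63  68  87 122 142 146 145
  147]
 [142 144 141 131  95  78 101 126 130 107  74  61  72  91 122 140 147 147
  145]
 [142 143 140 135 105  77  84 105 103  83  65  67  76  96 132 145 146 146
  147]
 [144 143 143 138 121  86  70  75  75  69  67  73  82 110 136 144 146 146
  145]
 [143 144 144 143 133 106  81  69  67  69  72  78 100 129 143 147 146 146
  142]
 [142 143 142 142 140 131 114  95  91  88  92 101 121 141 145 145 146 141
  125]
 [144 144 145 143 144 143 141 132 129 125 131 135 142 145 146 146 143 127
  101]
 [140 143 142 144 145 145 143 145 143 143 144 146 145 145 145 143 129 102
   74]
 [143 142 143 142 145 146 146 145 145 145 145 145 146 146 142 132 109  79
   72]
 [145 143 144 143 145 145 145 146 144 147 145 147 147 145 134 113  81  67
   86]
 [143 143 142 144 145 144 145 144 144 146 145 146 145 141 121  90  68  72
   95]]<stdin>:14: RuntimeWarning: invalid value encountered in scalar divide
```

View pics/c_top.png

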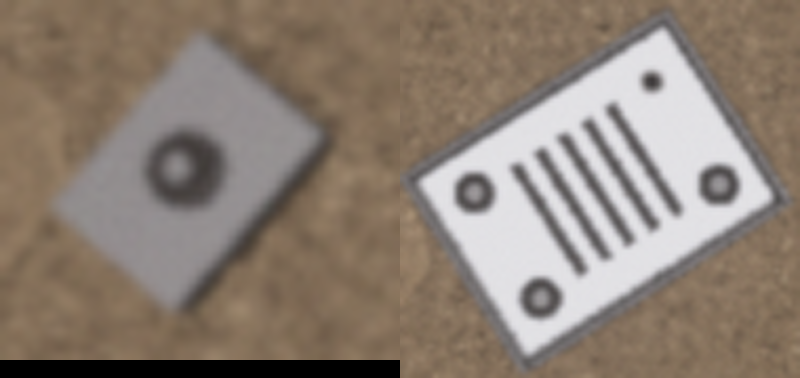

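View pics/c_scene.png

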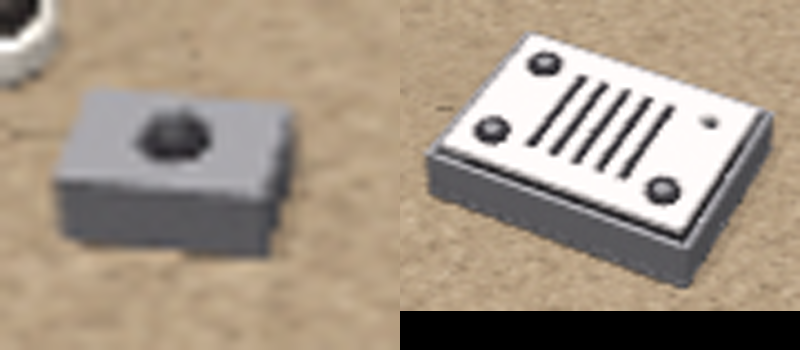

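```bash
cat >> h.py <<'E'
def rel(X):
    o=observe(); return (np.array(o['ee_rot']).T@(np.array(X)-o['tcp_pos'])).round(4)
E
python3 - <<'E'
from h import *
im=cv2.imread('pics/top0.png'); g=cv2.cvtColor(im,cv2.COLOR_BGR2GRAY)[220:242,186:212]
g=cv2.resize(g,None,fx=8,fy=8,interpolation=cv2.INTER_CUBIC)
cs,_=cv2.findContours((g<108).astype(np.uint8),cv2.RETR_EXTERNAL,cv2.CHAIN_APPROX_NONE)
for c in cs:
    if cv2.contourArea(c)>1500:
        M=cv2.moments(c); (x,y),wh,_=cv2.fitEllipse(c); u=(x-3.5)/8+186; v=(y-3.5)/8+220
        print('head',u,v,np.array(wh)/8,ray('top',u,v,.029).round(4))
print('pin', ray('top',196.55,230.4,.041).round(4))
im=cv2.imread('pics/scene0.png'); g=cv2.cvtColor(im,cv2.COLOR_BGR2GRAY)
print(g[178:190,226:241])
for z,X in((.041,(.5601,-.1023,.041)),): print(proj('scene',X))
P=ray('top',196.55,230.4,.041); print('scene proj pin',proj('scene',P)); print(rel([P[0],P[1],.10]))
E
```

```text
head 208.28064155578613 236.90509414672852 [ 4.61500645 13.17838001] [0.502  0.1536 0.029 ]
head 197.71841621398926 230.73240566253662 [9.50359249 9.81062889] [0.5166 0.1798 0.029 ]
pin [0.5166 0.1801 0.041 ]
[[172 168 161 158 159 159 160 158 159 166 164 160 159 163 166]
 [170 170 168 167 168 168 167 168 161 158 158 154 157 162 163]
 [170 169 170 170 171 171 170 155 165 170 170 171 169 169 170]
 [171 169 170 170 135 126 124 104 130 164 170 170 170 169 172]
 [170 170 169 136  86  85  86  69  58 106 159 170 169 170 170]
 [169 170 153  93  62  84  86  70  56  67 155 170 170 169 170]
 [170 170 129  72  54  61  64  58  56  53 155 170 171 169 169]
 [170 171 170 117  60  44  53  50  57 154 170 170 170 170 171]
 [170 170 170 169 148 141 139 162 169 169 170 170 170 170 169]
 [169 170 170 170 170 171 170 170 171 171 170 170 170 170 170]
 [113 129 134 148 152 153 166 170 169 170 170 170 170 170 170]
 [ 87  87  91  91  91  93  91  93  93 107 112 112 129 133 148]]
[289.86586979 227.06295242]
scene proj pin [232.09448559 180.41214818]
[-0.4615 -0.3053  0.1181]
```

Request:
step_arm --grip '[0.04, 0.04, 0.04, 0.04, 0.04, 0.04, 0.04, 0.04, 0.04, 0.04]' --dp '[[-0.46, -0.305, 0], [-0.46, -0.305, 0], [-0.46, -0.305, 0], [-0.46, -0.305, 0], [-0.46, -0.305, 0], [-0.46, -0.305, 0.08], [-0.46, -0.305, 0.08], [-0.46, -0.305, 0.08], [-0.46, -0.305, 0.08], [-0.46, -0.305, 0.08]]' --turn '[[0, 0, 0], [0, 0, 0], [0, 0, 0], [0, 0, 0], [0, 0, 0], [0, 0, 0], [0, 0, 0], [0, 0, 0], [0, 0, 0], [0, 0, 0]]' --force 20

```text
time_s: 0.93
tcp_pos: [0.42, 0.2822, 0.1708]
ee_rot: [[-0.973, 0.23, -0.0], [0.23, 0.973, -0.0], [0.0, -0.0, -1.0]]
force: [0.9, 1.4, -1.1]
width: 0.04
finger_force: 0.0
```

```bash
python3 -c "
from h import *
o=observe();print(o['tcp_pos'],o['ee_rot'].round(4),o['joints'],rel([.5166,.180,.0305]))"
```

```text
[0.4199508  0.28224121 0.17076607] [[-9.733e-01  2.296e-01 -2.000e-04]
 [ 2.296e-01  9.733e-01 -0.000e+00]
 [ 2.000e-04 -1.000e-04 -1.000e+00]] [ 2.80944647e+01 -5.62941083e+00  1.03542112e+02  2.96910191e-03
  8.20965045e+01 -4.86308737e+01] [-0.1176 -0.0773  0.1403]
```

Request:
step_arm --grip '[0.04, 0.04, 0.04, 0.04, 0.04, 0.04, 0.04]' --dp '[[-0.112, -0.074, 0.08], [-0.112, -0.074, 0.08], [-0.112, -0.074, 0.08], [-0.112, -0.074, 0.08], [-0.112, -0.074, 0.08], [-0.112, -0.074, 0.08], [-0.112, -0.074, 0.08]]' --turn '[[0, 0, 0], [0, 0, 0], [0, 0, 0], [0, 0, 0], [0, 0, 0], [0, 0, 0], [0, 0, 0]]'

```text
time_s: 1.52
tcp_pos: [0.5108, 0.1865, 0.0914]
ee_rot: [[-0.973, 0.23, -0.001], [0.23, 0.973, 0.0], [0.001, 0.0, -1.0]]
force: [0.2, -0.2, 0.3]
width: 0.0398
finger_force: 0.0
```

```bash
python3 -c "
from h import *
o=observe();print(o['time_s'],o['tcp_pos'],o['force'],rel([.5166,.180,.0305]))
im=snap('scene','s1.png')[110:210,180:300]
cv2.imwrite('pics/s1c.png',cv2.resize(im[:,:,::-1],None,fx=5,fy=5,interpolation=cv2.INTER_CUBIC))
p=proj('scene',o['tcp_pos']);print(p,(p-[180,110])*5)"
```

```text
1.5167 [0.51080206 0.18652707 0.09137405] [ 0.22343065 -0.2460575   0.25937558] [-0.0072 -0.005   0.0609]
[228.47597807 167.29302354] [242.37989033 286.46511771]
```

View pics/s1c.png

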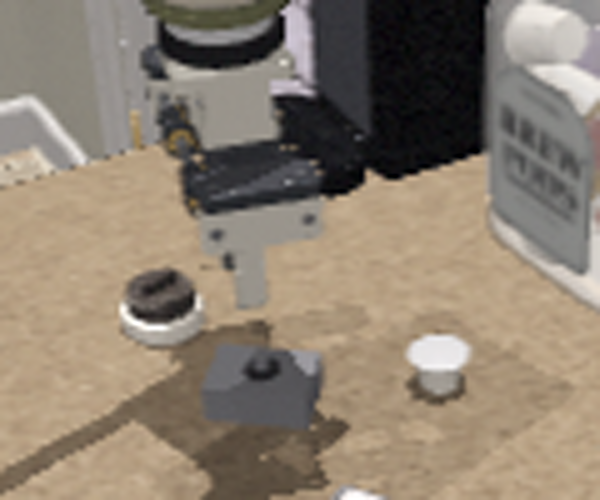

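The scene crop shows the gripper right above the holder with its near fingertip at (252,303). The pin is at (263,358), and the timer and creamer are clear.

Request:
step_arm --grip '[0.04, 0.04, 0.04, 0.04, 0.04, 0.04]' --dp '[[-0.007, -0.005, 0.02], [-0.007, -0.005, 0.04], [-0.007, -0.005, 0.055], [-0.007, -0.005, 0.06], [-0.007, -0.005, 0.06], [-0.007, -0.005, 0.06]]' --turn '[[0, 0, 0], [0, 0, 0], [0, 0, 0], [0, 0, 0], [0, 0, 0], [0, 0, 0]]'

```text
time_s: 2.07
tcp_pos: [0.517, 0.1808, 0.0325]
ee_rot: [[-0.974, 0.228, 0.001], [0.228, 0.974, 0.0], [-0.001, 0.001, -1.0]]
force: [-0.6, 0.9, -0.8]
width: 0.0401
finger_force: 0.0
```

```bash
python3 -c "
from h import *
o=observe();print(o['time_s'],o['tcp_pos'],o['force'],rel([.5166,.180,.0305]))"
```

```text
2.0667 [0.51704329 0.18076047 0.03250862] [-0.5734213   0.89409449 -0.75738447] [ 0.0003 -0.0008  0.002 ]
```

Request:
step_arm --grip '[0.04, 0.0, 0.0, 0.0, 0.0, 0.0, 0.0, 0.0]' --dp '[[0, -0.001, 0.001], [0, -0.001, 0.001], [0, -0.001, 0.001], [0, -0.001, 0.001], [0, -0.001, 0.001], [0, -0.001, 0.001], [0, -0.001, 0.001], [0, -0.001, 0.001]]' --turn '[[0, 0, 0], [0, 0, 0], [0, 0, 0], [0, 0, 0], [0, 0, 0], [0, 0, 0], [0, 0, 0], [0, 0, 0]]' --force 20

```text
time_s: 2.73
tcp_pos: [0.5168, 0.1789, 0.0306]
ee_rot: [[-0.973, 0.23, 0.0], [0.23, 0.973, 0.0], [-0.0, 0.0, -1.0]]
force: [-0.3, 1.0, 1.9]
width: 0.0086
finger_force: 20.0
```

Request:
step_arm --grip '[0.0, 0.0, 0.0, 0.0, 0.0, 0.0, 0.0]' --dp '[[0, 0, -0.01], [0, 0, -0.025], [0, 0, -0.05], [0, 0, -0.07], [0, 0, -0.07], [0, 0, -0.07], [0, 0, -0.07]]' --turn '[[0, 0, 0], [0, 0, 0], [0, 0, 0], [0, 0, 0], [0, 0, 0], [0, 0, 0], [0, 0, 0]]'

```text
time_s: 3.32
tcp_pos: [0.5163, 0.1787, 0.1]
ee_rot: [[-0.973, 0.23, -0.001], [0.23, 0.973, -0.0], [0.0, -0.0, -1.0]]
force: [-0.3, 0.3, -1.8]
width: 0.0081
finger_force: 20.0
```

```bash
python3 -c "
from h import *
o=observe();print(o['time_s'],o['tcp_pos'],o['force'],o['width'],rel([.5600,-.1022,.10]))
im=snap('scene','s2.png')[110:210,180:300]
cv2.imwrite('pics/s2c.png',cv2.resize(im[:,:,::-1],None,fx=5,fy=5,interpolation=cv2.INTER_CUBIC))
for d in(0,-.0015-.003,-.0245):
  p=proj('scene',o['tcp_pos']+np.array([0,0,d]));print(p,(p-[180,110])*5)"
```

```text
3.3167 [0.51626418 0.17869767 0.10003825] [-0.28066934  0.27779871 -1.75981469] 0.008087611452674372 [-1.071e-01 -2.633e-01  1.000e-04]
[230.90279491 165.75573809] [254.51397457 278.77869045]
[231.0045639  166.92566947] [255.02281952 284.62834736]
[231.45101907 172.05809646] [257.25509535 310.29048232]
```

View pics/s2c.png

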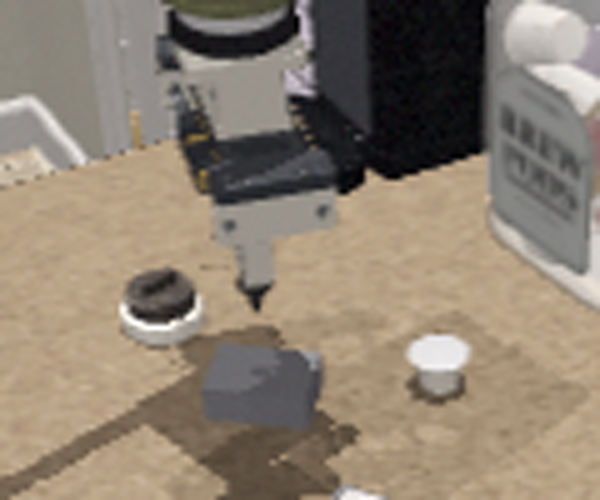

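The crop shows the rivet held straight, with its tip at (257,310) where predicted. The holder is empty and the bystanders haven't moved.

Request:
step_arm --grip '[0, 0, 0, 0, 0, 0, 0, 0, 0, 0]' --dp '[[-0.01, -0.025, 0], [-0.022, -0.055, 0], [-0.036, -0.09, 0], [-0.05, -0.125, 0], [-0.065, -0.16, 0], [-0.079, -0.195, 0], [-0.093, -0.23, 0], [-0.103, -0.253, 0], [-0.107, -0.263, 0], [-0.107, -0.263, 0]]' --turn '[[0, 0, 0], [0, 0, 0], [0, 0, 0], [0, 0, 0], [0, 0, 0], [0, 0, 0], [0, 0, 0], [0, 0, 0], [0, 0, 0], [0, 0, 0]]'

```text
time_s: 4.2
tcp_pos: [0.5595, -0.1037, 0.099]
ee_rot: [[-0.973, 0.233, -0.002], [0.233, 0.973, 0.0], [0.002, -0.0, -1.0]]
force: [1.1, 1.7, -0.5]
width: 0.0087
finger_force: 20.0
```

Request:
step_arm --grip '[0, 0, 0, 0]' --dp '[[0, 0, 0.015], [0, 0, 0.025], [0, 0, 0.025], [0, 0, 0.025]]' --turn '[[0, 0, 0], [0, 0, 0], [0, 0, 0], [0, 0, 0]]'

```text
time_s: 4.53
tcp_pos: [0.559, -0.1, 0.0739]
ee_rot: [[-0.974, 0.228, -0.003], [0.228, 0.974, 0.001], [0.003, 0.0, -1.0]]
force: [-0.9, 0.2, -0.3]
width: 0.0086
finger_force: 20.0
```

```bash
python3 -c "
from h import *
o=observe();print(o['time_s'],o['tcp_pos'],o['force'],o['width'],rel([.5600,-.1022,.0455]))
im=snap('scene','s3.png')[170:270,230:350]
cv2.imwrite('pics/s3c.png',cv2.resize(im[:,:,::-1],None,fx=5,fy=5,interpolation=cv2.INTER_CUBIC))
for X in(o['tcp_pos']-[0,0,.0245],[.56,-.1022,.041]):
  p=proj('scene',X);print(p,(p-[230,170])*5)"
```

```text
4.5333 [ 0.55900285 -0.10001844  0.0739102 ] [-0.93850339  0.15052825 -0.25123952] 0.008606417972784773 [-0.0016 -0.0019  0.0284]
[289.18739532 224.57227728] [295.93697658 272.86138642]
[289.81721388 227.0544916 ] [299.08606941 285.272458  ]
```

View pics/s3c.png

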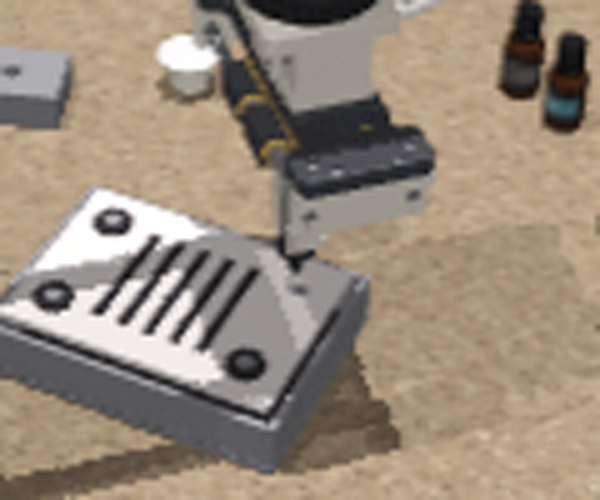

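The tip shows at (297,270), just above the hole at (299,287), both within a few pixels of prediction. I'll correct by about 2 mm and lower it.

Request:
step_arm --grip '[0, 0, 0, 0, 0, 0, 0]' --dp '[[-0.001, -0.0015, 0], [-0.001, -0.0015, 0.004], [-0.001, -0.0015, 0.009], [-0.001, -0.0015, 0.014], [-0.001, -0.0015, 0.018], [-0.001, -0.0015, 0.018], [-0.001, -0.0015, 0.018]]' --turn '[[0, 0, 0], [0, 0, 0], [0, 0, 0], [0, 0, 0], [0, 0, 0], [0, 0, 0], [0, 0, 0]]'

```text
time_s: 5.17
tcp_pos: [0.5605, -0.1033, 0.0568]
ee_rot: [[-0.973, 0.23, -0.001], [0.23, 0.973, 0.0], [0.001, 0.0, -1.0]]
force: [-0.4, 0.8, -0.4]
width: 0.0086
finger_force: 20.0
```

```bash
python3 -c "
from h import *
o=observe();print(o['time_s'],o['tcp_pos'],o['force'],o['moment'],o['width'],rel([.5600,-.1022,.0455]))"
```

```text
5.1667 [ 0.56050228 -0.10329068  0.0567893 ] [-0.39447258  0.77236436 -0.36183548] [ 0.03958929  0.04344352 -0.01592284] 0.00860682684556634 [0.0007 0.0009 0.0113]
```

Request:
step_arm --grip '[0, 0, 0, 0, 0, 0, 0]' --dp '[[0.0005, 0.0005, 0.002], [0.0005, 0.0005, 0.004], [0.0005, 0.0005, 0.006], [0.0005, 0.0005, 0.008], [0.0005, 0.0005, 0.009], [0.0005, 0.0005, 0.009], [0.0005, 0.0005, 0.009]]' --turn '[[0, 0, 0], [0, 0, 0], [0, 0, 0], [0, 0, 0], [0, 0, 0], [0, 0, 0], [0, 0, 0]]'

```text
time_s: 5.75
tcp_pos: [0.5605, -0.1028, 0.0483]
ee_rot: [[-0.973, 0.23, -0.0], [0.23, 0.973, 0.0], [0.0, -0.0, -1.0]]
force: [0.8, -0.9, 0.1]
width: 0.0083
finger_force: 20.0
```

Request:
step_arm --grip '[0, 0, 0, 0]' --dp '[[0, 0, 0.001], [0, 0, 0.002], [0, 0, 0.002], [0, 0, 0.002]]' --turn '[[0, 0, 0], [0, 0, 0], [0, 0, 0], [0, 0, 0]]'

```text
time_s: 6.08
tcp_pos: [0.5605, -0.1027, 0.0463]
ee_rot: [[-0.973, 0.23, -0.0], [0.23, 0.973, 0.0], [0.0, -0.0, -1.0]]
force: [-0.7, 0.2, -0.6]
width: 0.0081
finger_force: 20.0
```

Request:
step_arm --grip '[0, 0, 0, 0]' --dp '[[0, 0, 0.0005], [0, 0, 0.001], [0, 0, 0.0015], [0, 0, 0.0015]]' --turn '[[0, 0, 0], [0, 0, 0], [0, 0, 0], [0, 0, 0]]'

```text
time_s: 6.42
tcp_pos: [0.5607, -0.1028, 0.0451]
ee_rot: [[-0.973, 0.23, 0.0], [0.23, 0.973, -0.0], [-0.0, -0.0, -1.0]]
force: [-0.9, 0.2, 3.2]
width: 0.0087
finger_force: 20.0
```

Request:
step_arm --grip '[0.03, 0.03, 0.03, 0.03, 0.03, 0.03, 0.03, 0.0, 0.0]' --dp '[[0, 0, 0], [0, 0, 0], [0, 0, 0], [0, 0, 0], [0, 0, -0.01], [0, 0, -0.03], [0, 0, -0.03], [0, 0, -0.03], [0, 0, -0.03]]' --turn '[[0, 0, 0], [0, 0, 0], [0, 0, 0], [0, 0, 0], [0, 0, 0], [0, 0, 0], [0, 0, 0], [0, 0, 0], [0, 0, 0]]'

```text
time_s: 7.17
tcp_pos: [0.5607, -0.1028, 0.075]
ee_rot: [[-0.973, 0.23, 0.001], [0.23, 0.973, -0.0], [-0.001, -0.0, -1.0]]
force: [-0.7, -0.2, -0.6]
width: 0.0212
finger_force: 0.0
```

```bash
python3 -c "
from h import *
o=observe();print(o['time_s'],o['tcp_pos'],o['force'],o['width'])
im=snap('scene','s4.png')[190:250,255:327]
cv2.imwrite('pics/s4c.png',cv2.resize(im[:,:,::-1],None,fx=8,fy=8,interpolation=cv2.INTER_CUBIC))
for X in([.56,-.1025,.041],[.56,-.1025,.044],[.56,-.1025,.056]):
  p=proj('scene',X);print((p-[255,190])*8)"
```

```text
7.1667 [ 0.56073272 -0.10282562  0.07502028] [-0.65234145 -0.20250078 -0.60149271] 0.02119564235926432
[278.99405501 296.93924312]
[279.23242465 290.82299907]
[280.19452509 266.13679722]
```

View pics/s4c.png

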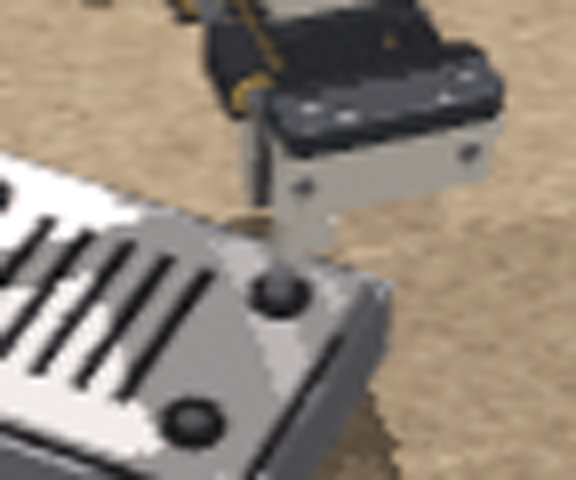

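The crop shows the head flat in the hole at (280,296), with the pin standing up under the fingers. Next I close the gripper and press gently.

Request:
step_arm --grip '[0, 0, 0, 0, 0, 0, 0, 0]' --dp '[[0, 0, 0], [0, 0, 0], [0, 0, 0], [0, 0, 0.005], [0, 0, 0.01], [0, 0, 0.015], [0, 0, 0.017], [0, 0, 0.017]]' --turn '[[0, 0, 0], [0, 0, 0], [0, 0, 0], [0, 0, 0], [0, 0, 0], [0, 0, 0], [0, 0, 0], [0, 0, 0]]'

```text
time_s: 7.88
tcp_pos: [0.5599, -0.1026, 0.0567]
ee_rot: [[-0.973, 0.23, -0.002], [0.23, 0.973, 0.0], [0.002, 0.0, -1.0]]
force: [-0.5, 0.5, 0.3]
width: 0.0004
finger_force: 0.0
```

Request:
step_arm --grip '[0, 0, 0, 0, 0, 0]' --dp '[[0, 0, 0.001], [0, 0, 0.002], [0, 0, 0.003], [0, 0, 0.004], [0, 0, 0.004], [0, 0, 0.004]]' --turn '[[0, 0, 0], [0, 0, 0], [0, 0, 0], [0, 0, 0], [0, 0, 0], [0, 0, 0]]'

```text
time_s: 8.38
tcp_pos: [0.5609, -0.1028, 0.0548]
ee_rot: [[-0.973, 0.23, 0.001], [0.23, 0.973, -0.0], [-0.001, -0.0, -1.0]]
force: [-3.4, 1.1, 6.7]
width: 0.0006
finger_force: 3.3
```

Request:
step_arm --grip '[0, 0, 0, 0, 0]' --dp '[[0, 0, 0.001], [0, 0, 0.002], [0, 0, 0.003], [0, 0, 0.003], [0, 0, 0.003]]' --turn '[[0, 0, 0], [0, 0, 0], [0, 0, 0], [0, 0, 0], [0, 0, 0]]'

```text
time_s: 8.8
tcp_pos: [0.5609, -0.1029, 0.0519]
ee_rot: [[-0.973, 0.23, 0.001], [0.23, 0.973, -0.0], [-0.001, -0.0, -1.0]]
force: [-3.9, 1.3, 7.8]
width: 0.0004
finger_force: 4.1
```

Request:
step_arm --grip '[0, 0, 0, 0, 0]' --dp '[[0, 0, 0.001], [0, 0, 0.002], [0, 0, 0.003], [0, 0, 0.003], [0, 0, 0.003]]' --turn '[[0, 0, 0], [0, 0, 0], [0, 0, 0], [0, 0, 0], [0, 0, 0]]'

```text
time_s: 9.22
tcp_pos: [0.5609, -0.1029, 0.049]
ee_rot: [[-0.973, 0.23, 0.001], [0.23, 0.973, -0.0], [-0.001, -0.0, -1.0]]
force: [-5.2, 1.5, 9.3]
width: 0.0006
finger_force: 4.6
```

Request:
step_arm --grip '[0, 0, 0, 0, 0]' --dp '[[0.0005, 0, 0.001], [0.0005, 0, 0.002], [0.0005, 0, 0.003], [0.0005, 0, 0.003], [0.0005, 0, 0.003]]' --turn '[[0, 0, 0], [0, 0, 0], [0, 0, 0], [0, 0, 0], [0, 0, 0]]'

```text
time_s: 9.63
tcp_pos: [0.5609, -0.1029, 0.0464]
ee_rot: [[-0.973, 0.23, 0.001], [0.23, 0.973, -0.0], [-0.002, -0.0, -1.0]]
force: [-3.4, 1.2, 10.0]
width: 0.0002
finger_force: 5.0
```

Request:
step_arm --grip '[0, 0, 0, 0, 0]' --dp '[[0, 0, 0.001], [0, 0, 0.002], [0, 0, 0.003], [0, 0, 0.003], [0, 0, 0.003]]' --turn '[[0, 0, 0], [0, 0, 0], [0, 0, 0], [0, 0, 0], [0, 0, 0]]'

```text
time_s: 10.05
tcp_pos: [0.5609, -0.1029, 0.0435]
ee_rot: [[-0.973, 0.23, 0.002], [0.23, 0.973, -0.0], [-0.002, -0.0, -1.0]]
force: [-4.4, 0.3, 11.3]
width: 0.0003
finger_force: 5.4
```

Request:
step_arm --grip '[0, 0, 0, 0, 0]' --dp '[[0, 0, 0.001], [0, 0, 0.002], [0, 0, 0.0025], [0, 0, 0.0025], [0, 0, 0.0025]]' --turn '[[0, 0, 0], [0, 0, 0], [0, 0, 0], [0, 0, 0], [0, 0, 0]]'

```text
time_s: 10.47
tcp_pos: [0.5609, -0.1029, 0.0412]
ee_rot: [[-0.973, 0.23, 0.001], [0.23, 0.973, -0.0], [-0.001, -0.0, -1.0]]
force: [-5.6, 0.8, 13.1]
width: 0.0006
finger_force: 6.5
```

Request:
step_arm --grip '[0, 0, 0, 0]' --dp '[[0, 0, 0.0005], [0, 0, 0.001], [0, 0, 0.001], [0, 0, 0.001]]' --turn '[[0, 0, 0], [0, 0, 0], [0, 0, 0], [0, 0, 0]]'

```text
time_s: 10.8
tcp_pos: [0.5609, -0.1029, 0.0405]
ee_rot: [[-0.973, 0.23, 0.001], [0.23, 0.973, -0.0], [-0.002, -0.0, -1.0]]
force: [-6.7, 1.2, 14.5]
width: 0.0003
finger_force: 7.8
```

Request:
step_arm --grip '[0, 0, 0, 0]' --dp '[[0.0005, 0, 0.0005], [0.0005, 0, 0.001], [0.0005, 0, 0.0015], [0.0005, 0, 0.0015]]' --turn '[[0, 0, 0], [0, 0, 0], [0, 0, 0], [0, 0, 0]]'

```text
time_s: 11.13
tcp_pos: [0.5609, -0.1029, 0.0396]
ee_rot: [[-0.973, 0.23, 0.002], [0.23, 0.973, -0.001], [-0.003, -0.0, -1.0]]
force: [-7.5, 1.9, 19.4]
width: 0.0009
finger_force: 9.6
```

Request:
step_arm --grip '[0, 0, 0, 0]' --dp '[[0, 0, 0.0005], [0, 0, 0.001], [0, 0, 0.001], [0, 0, 0.001]]' --turn '[[0, 0, 0], [0, 0, 0], [0, 0, 0], [0, 0, 0]]'

```text
time_s: 11.47
tcp_pos: [0.5609, -0.1028, 0.039]
ee_rot: [[-0.973, 0.23, 0.002], [0.23, 0.973, -0.001], [-0.002, -0.0, -1.0]]
force: [-8.7, 2.2, 21.2]
width: 0.0003
finger_force: 10.8
```

The force rose well past 12.5 N while travel stalled, so the pin is flush. I'll retreat and check.

Request:
step_arm --grip '[0, 0, 0, 0, 0, 0, 0, 0, 0, 0]' --dp '[[0, 0, -0.005], [0, 0, -0.015], [0, 0, -0.04], [0, 0, -0.08], [0, 0, -0.11], [0, 0, -0.14], [0, 0.03, -0.14], [0, 0.07, -0.14], [0, 0.1, -0.14], [0, 0.1, -0.14]]' --turn '[[0, 0, 0], [0, 0, 0], [0, 0, 0], [0, 0, 0], [0, 0, 0], [0, 0, 0], [0, 0, 0], [0, 0, 0], [0, 0, 0], [0, 0, 0]]'

```text
time_s: 12.3
tcp_pos: [0.5832, -0.0004, 0.1763]
ee_rot: [[-0.974, 0.227, 0.001], [0.227, 0.974, 0.002], [-0.0, 0.002, -1.0]]
force: [-0.0, -0.8, 0.4]
width: 0.0005
finger_force: 0.0
```

```bash
python3 -c "
from h import *
o=observe();print(o['time_s'],o['tcp_pos'],o['force'])
im=snap('scene','s5.png')
a=cv2.resize(im[200:275,225:315],None,fx=6,fy=6,interpolation=cv2.INTER_CUBIC)
cv2.imwrite('pics/s5c.png',a[:,:,::-1])"
```

```text
12.3 [ 5.83160198e-01 -4.05799247e-04  1.76257571e-01] [-0.0287938  -0.76393221  0.37482548]
```

View pics/s5c.png

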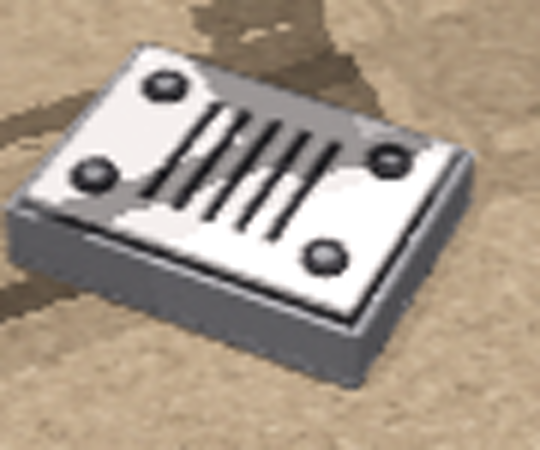

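The new rivet at (390,160) looks the same as the other three: head flat and pin flush, with the cover intact.

```bash
python3 -c "
from h import *
print(finish_job())"
```

```text
the job is handed in; nothing more can be done
None
```

The spare rivet is set in the empty hole with its pin pressed flush (peak push about 21 N); the cover looks whole, I never touched the timer, creamer or tea tin, and the job is handed in.

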